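# Scrape the hob clear and hold the surface probe on the cross

### The arm

A 6-joint arm with a two-finger parallel gripper is mounted at the origin on the work surface. World frame = base frame: x ahead of the robot, y to its left, z up, the work surface at z = 0. Lengths are in mm, angles in rad, forces in N, time in s.
With the tool pointing down it reaches from about 350 to 775 mm from the base axis. Payload 7.3 kg.
Tool frame: the origin (TCP) lies on the mounting face of the last link; the fingertips stand 178 mm ahead of it and the grasp point (between the pads) lies 159 mm ahead of it; z points along the fingers, y is the line along which they close (so a half turn about z gives the same grasp; the last joint's range is limited). The gripper opens to 92 mm and grips with 3 to 60 N. Pads are 19 mm wide; open, the fingers measure 130 mm over their backs; the gripper's body (75 mm by 190 mm) begins 47 mm behind the grasp point.
Start: joints at [-1.276, 0.342, 1.524, -0, 1.275, -0.146], TCP at [224.017, -474.809, 404.741] pointing down, gripper open.
Joint ranges: [-2.53, 2.53], [-0.77, 2.02], [0.04, 2.7], [-1, 4.14], [0.28, 2.66], [-3.11, 3.11]. Speed limits (rad/s): [2.57, 2.57, 3.14, 3.14, 3.14, 3.14].

### API

Orientations are given as [roll, pitch, yaw] about the fixed x, y, z axes, in that order (R = Rz(yaw) Ry(pitch) Rx(roll)).
In Python, from plant import bot, vision gives the robot as it stands. The module is installed in compiled form; this text tells all that it offers.
- The arm moves only by the shell command python3 -m crank 'ROWS'. ROWS is a JSON list of rows, 1 to 5 of them, each an object with the fields jaw (the finger opening in mm), xyz (a list: dx, dy, dz in shares of 600 mm (1.0 is 600 mm)), twist (a turn about the tool's z in a scale on which 1.0 is pi rad); a field left out counts as zero (the opening has to be given); each row is the pose to reach, as a shift and turn from the pose commanded when the command began, along the tool's axes at that moment; what a row does not reach only later rows make up. A row lasts 1/8 s, in which the tool goes at most 62.5 mm and 0.188 rad, less where a joint would pass 70% of its speed; a pose out of reach is approached as far as the arm can. The fingers move at their own pace and stop on an object; the grip force is fixed at half the most. Time passes only in rows, so rows that do not move let the fingers close. It prints the time, the measured TCP pose, the force, the opening and the grip force at its end. A shift or turn number past 1, either way, is cut back to 1. Input that does not fit is refused with a message, and nothing moves.
- bot.get_obs(): the state, without advancing time (a new reading comes with each control period).
- vision.capture(name): name is "scene" or "top" or "wrist"; returns a dict with "color" (400x640x3 uint8, red, green, blue), "K" (3x3 intrinsics, pixels), "R" (3x3) and "t" (3): a world point X has camera coordinates R X + t. Camera axes: x right, y down, z forward; pixel columns grow to the right and rows downward; lengths in mm; the calibration is good to about 2 mm. A picture is of the moment at which its call begins. There is no depth.
- bot.close_job(): hands the job in; it is judged then, once.
The state is a dict: "time": time; "joint_positions": joint angles; "dq": joint speeds; "tau": joint torques, N m; "tool_pos": TCP position; "tcp_rot": TCP orientation; "contact_force": force on the tool from outside, world axes, zero at the start; "moment": the same for the moment, N m; "grip_width": finger opening in mm; "finger_force": force on a finger pad.
Only numpy, scipy, OpenCV 4.12 (cv2) and the standard library are available. Lean on these libraries where they do the work, as an engineer would, in place of code of your own. Each camera call takes 0.05 s, during which the arm holds its last target. There are 200 camera calls.

### The job

Use the scraper block to sweep the three crusts off the hob into the crumb tray beside it, then put the scraper flat back on the worktop. Then take the probe thermometer out of its stand and hold it upright on the glass with its tip on the white cross, its display towards the hob's touch keys, pressed lightly so that the spring tip is about half pushed in. Finish while still holding it there; do not touch the crusts with the fingers or the probe, and leave the mill, jar and mug alone.

Things in the scene. Friction and masses are not known exactly. Their poses are not given: they have to be found in the camera images.
- hob: Portable induction hob with a black glass top, 340 (x) x 280 (y) x 45 mm high, fixed. Origin: centre of its underside; the glass is 45 mm above it. +x points away from the touch keys (row of five grey dots along the -x edge). A thin grey ring of radius 100 mm, centred at (+40, 0) mm, is printed on the glass.
- cross: White wax-pencil cross on the glass, two strokes 40 x 4 mm, flat, nothing to feel. Origin: its centre, on the glass surface (45 mm above the worktop). Axes parallel to the hob's. It may be hidden by a crust at first.
- tray: Fixed open steel crumb tray, 280 (x) x 110 (y) x 22 mm high, walls 3 mm, on the worktop right against the hob's -y side (gap 3 mm), axes parallel to the hob's. Origin: centre of its underside, 198 mm to -y of the hob's origin.
- crust0: Loose piece of hard bread crust, a brown lump 24 x 20 x 13 mm, 12 g, starting on the glass within the ring. Origin: centre of its underside.
- crust1: Loose piece of hard bread crust, a brown lump 28 x 18 x 12 mm, 12 g, starting on the glass within the ring. Origin: centre of its underside.
- crust2: Loose piece of hard bread crust, a brown lump 21 x 21 x 14 mm, 12 g, starting on the glass within the ring. Origin: centre of its underside.
- scraper: Loose scraper block lying flat on the worktop, about 150 g. Grey base 140 (x) x 30 (y) x 20 mm high; on its middle stands a wooden grip 60 (x) x 22 (y) mm, from 20 to 60 mm above the underside; pinch the grip across y. Its two long faces (+y and -y) do the sweeping. Origin: centre of its underside, +z up.
- stand: Fixed wooden stand block, 60 x 60 x 70 mm high, with a 20 mm square hole down through its middle, in which the probe stands. Origin: centre of its underside. It and the scraper swap places from start to start.
- probe: Loose white probe thermometer, 110 g, hanging upright in the stand, handle underside on the stand's top (height 70 mm). Origin: centre of the handle's underside, z up. Handle 34 (x) x 26 (y) x 55 mm high, pinch across y; on it a display head, z 55 to 77 mm, 26 mm wide, x -45 to +17 mm, display on top and -x end. Below: steel barrel, 14 mm diameter, to z = -30, spring tip to -54 mm.
- probe_tip (a point): Lowest point of the probe's round steel spring tip (10 mm ball), on the probe's axis, 54 mm below the handle's underside when not pressed.
- probe_display (a point): Centre of the -x end of the probe's display head, at (-45, 0, 66) mm in the probe's frame.
- plunger (a joint): How far the spring tip is pushed into the probe: 0 = free, 0.012 m = fully in (hard stop). Spring 250 N/m: half in takes 1.5 N.
- pepper_mill: Loose dark wooden pepper mill, 54 mm in diameter, 135 mm high, a bystander at the hob's far left corner. Origin: centre of its underside.
- spice_jar: Loose amber glass jar with a steel lid, 54 mm in diameter, 100 mm high, a bystander to the left of the scraper and stand. Origin: centre of its underside.
- mug: Loose white mug, 80 mm in diameter, 90 mm high, a bystander to the right of the tray. Origin: centre of its underside.
There are look-alikes about, which are no part of the job. Leave any blue or red look-alike of the scraper alone. What is shaped like the probe but blue is not meant.

How it is judged (in metres and radians):
On the way, in this order (a step that is already met when the one before it is completed fails the run):
1. all three crusts lie in the crumb tray (x of crust0 in the frame of tray between -0.14 and 0.14 m and y of crust0 in the frame of tray between -0.055 and 0.055 m and height (world z) of each of crust0, crust1, crust2 below 0.03 m and x of crust1 in the frame of tray between -0.14 and 0.14 m and y of crust1 in the frame of tray between -0.055 and 0.055 m and x of crust2 in the frame of tray between -0.14 and 0.14 m and y of crust2 in the frame of tray between -0.055 and 0.055 m), for 0.2 s.
2. the scraper lies flat on the worktop, let go (height (world z) of scraper below 0.01 m and angle between scraper's own z axis and vertical below 0.1 rad and contact force between the fingers and scraper below 0.1 N), for 0.2 s.
3. the probe is held upright on the cross, lightly pressed, display to the keys (horizontal distance between probe_tip and cross below 0.009 m and angle between probe's own z axis and vertical below 0.12 rad and angle between the x axis of probe and the x axis of cross, either way round below 0.35 rad and x of probe_display in the frame of cross below -0.02 m and value of joint plunger between 0.0025 and 0.0105 m and contact force between probe and hob between 0.4 and 6 N and contact force between the fingers and probe above 2 N and contact force between probe and stand below 0.1 N and contact force between probe and crust0 below 0.1 N and contact force between probe and crust1 below 0.1 N and contact force between probe and crust2 below 0.1 N), for 0.3 s.
At the end, for the whole second after the job is handed in: Crusts in the tray; scraper flat on the worktop; probe held still by the fingers only, upright within 0.12 rad, tip within 9 mm of the cross, display towards the keys within 0.35 rad, spring tip 2.5 to 10.5 mm in, pressing on the hob with 0.4 to 6 N (all of step 1 and all of step 3 and height (world z) of scraper below 0.01 m and angle between scraper's own z axis and vertical below 0.1 rad and linear speed of probe below 0.02 m/s); the arm keeps its last pose, push and grip.
It fails at once if the pepper mill is disturbed (distance of pepper_mill from where it was at the start of the episode above 0.03 m or angle between pepper_mill's own z axis and vertical above 0.3 rad).
It fails at once if the spice jar is disturbed (distance of spice_jar from where it was at the start of the episode above 0.03 m or angle between spice_jar's own z axis and vertical above 0.3 rad).
It fails at once if the mug is disturbed (distance of mug from where it was at the start of the episode above 0.03 m or angle between mug's own z axis and vertical above 0.3 rad).
It fails at once if a crust is touched with the fingers or the probe (contact force between any of the fingers, probe and crust0 above 0.3 N or contact force between any of the fingers, probe and crust1 above 0.3 N or contact force between any of the fingers, probe and crust2 above 0.3 N).
It fails at once if the probe is pressed hard (over 15 N) on the hob (contact force between probe and hob above 15 N).
It also fails if it takes over 64 s, if anything falls off the work surface, if the arm or the gripper's body presses on something with over 40 N, if the wrist force passes 120 N, or if a joint passes its speed limit or range.

## Working session

There is one attempt and no reset: what is moved stays moved. The work goes in short steps, Python scripts to look and compute and a shell command to move; the robot and the scene stay as the last step left them, time stands still between calls to the robot, and variables do not carry over. Pictures are saved under pics/ and viewed, at most 10 in all, crops included, and the job is handed in when it is done.

```bash
mkdir -p pics; python3 - <<'E'
from plant import bot, vision
import cv2,numpy as np
for n in("scene","top"):
    c=vision.capture(n);cv2.imwrite(f"pics/{n}0.png",c["color"][:,:,::-1]);np.savez(f"{n}.npz",**c)
    print(n,c["K"].tolist(),c["R"].round(3).tolist(),c["t"].round(1).tolist())
print(bot.get_obs())
E
```

```text
scene [[514.0203820322191, 0.0, 322.0960179049682], [0.0, 514.0203820322191, 202.2416014127822], [0.0, 0.0, 1.0]] [[0.832, 0.554, 0.021], [0.356, -0.505, -0.786], [-0.425, 0.662, -0.617]] [-436.7, -52.2, 1773.0]
top [[430.2715689328839, 0.0, 324.8298898194368], [0.0, 430.2715689328839, 203.3134908638195], [0.0, 0.0, 1.0]] [[-0.012, -1.0, 0.008], [-0.989, 0.011, -0.146], [0.146, -0.01, -0.989]] [62.5, 506.4, 1763.3]
{'time': 0.1, 'joint_positions': array([-1.27599358e+00,  3.42639580e-01,  1.52490655e+00,  5.48127686e-06,
        1.27538679e+00, -1.46009563e-01]), 'dq': array([-0.00067283, -0.00089607, -0.00296357, -0.00094484,  0.0004212 ,
       -0.00144281]), 'tau': array([ 9.10475337e-04, -4.32005560e+01, -2.44693834e+01,  7.18331407e-02,
        5.25691453e-02, -3.93455525e-05]), 'tool_pos': array([ 223.98612535, -474.69276245,  404.12650041]), 'tcp_rot': array([-3.14026741e+00, -2.00183215e-04,  4.40810580e-01]), 'contact_force': array([-0.24824755,  0.37254257, -0.54331362]), 'moment': array([-0.02424078, -0.00222663,  0.02310437]), 'finger_force': 0.0, 'grip_width': 91.77172773919762}
```

View pics/top0.png

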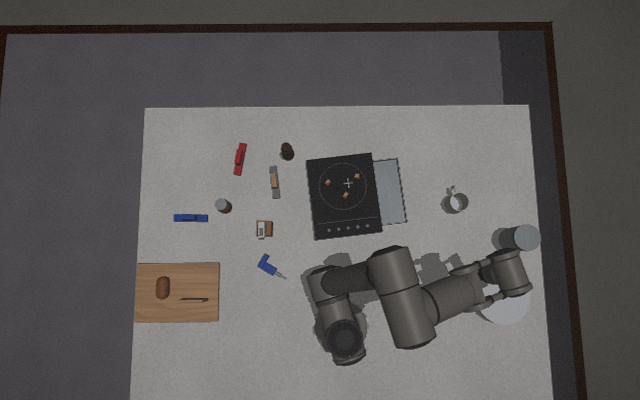

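View pics/scene0.png

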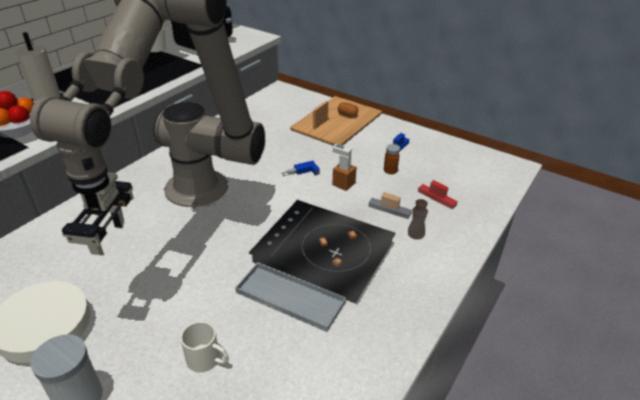

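Candidates for the scraper are the grey and wood block at top (275,182), the red one at (240,158) and the blue one at (190,218). The grey one fits the description. For the probe, the white one in the stand at (264,228) fits, and the blue one at (268,265) does not. I'll confirm both in an enlarged crop.

```bash
cat > h.py <<'E'
import numpy as np,cv2
from scipy.spatial.transform import Rotation as Ro
def ray(c,u,v,z):
    K,R,t=c["K"],c["R"],c["t"];o=-R.T@t;d=R.T@np.linalg.solve(K,[u,v,1.]);return (o+d*(z-o[2])/d[2])
def proj(c,X):
    p=(c["R"]@np.atleast_2d(X).T).T+c["t"];p=p@c["K"].T;return p[:,:2]/p[:,2:]
def load(n): return dict(np.load(n+".npz"))
def shot(n,name):
    from plant import vision
    c=vision.capture(n);np.savez(name+".npz",**c);return c
def crop(c,u0,v0,u1,v1,s,f):
    cv2.imwrite(f,cv2.resize(c["color"][v0:v1,u0:u1,::-1],None,fx=s,fy=s,interpolation=cv2.INTER_CUBIC))
E
python3 - <<'E'
from h import *
c=load("top");crop(c,230,135,420,275,4.2,"pics/crop1.png")
im=c["color"].astype(int)
m=((im.max(2)<60)).astype(np.uint8);m[:, :300]=0;m[:,395:]=0;m[:145]=0;m[245:]=0
m=cv2.morphologyEx(m,cv2.MORPH_CLOSE,np.ones((7,7)))
n,l,s,ce=cv2.connectedComponentsWithStats(m);k=1+s[1:,4].argmax()
cn,_=cv2.findContours((l==k).astype(np.uint8),0,2);
P=np.array([ray(c,u,v,45)[:2] for u,v in cn[0][:,0]]).astype(np.float32)
print("hob",cv2.minAreaRect(P),s[k])
hsv=cv2.cvtColor(c["color"],cv2.COLOR_RGB2HSV)
b=((hsv[...,1]>100)&(hsv[...,2]>90)&(hsv[...,0]<20)).astype(np.uint8)
n,l,s,ce=cv2.connectedComponentsWithStats(b)
for i in range(1,n):
    if 250<ce[i][0]<390 and 140<ce[i][1]<245 and s[i,4]>3: print(ce[i].round(1),s[i,4],ray(c,*ce[i],52).round(0),ray(c,*ce[i],60).round(0))
E
```

```text
hob ((540.0590209960938, -25.0177001953125), (337.9697570800781, 286.0311279296875), 6.183843612670898) [ 306  153   76   87 5311]
[356.8 176. ] 9 [619. -78.  52.] [617. -78.  60.]
[327.1 182.2] 12 [594.  46.  52.] [592.  47.  60.]
[345.  194.8] 14 [540. -27.  52.] [538. -27.  60.]
[268.1 227.3] 64 [408. 291.  52.] [407. 290.  60.]
```

View pics/crop1.png

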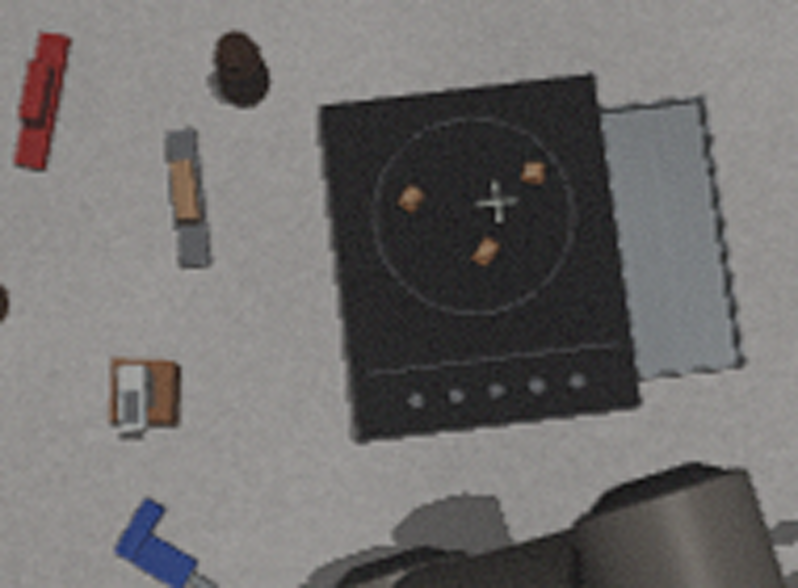

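The crop confirms both: the grey block with the wooden grip is at crop (187,195), and the white probe in the wooden stand is at crop (145,393). The cross is visible at crop (496,202), and the crusts are at crop (411,198), (533,173) and (485,250). Next I'll turn these into positions with both views.

```bash
python3 - <<'E'
from h import *
from scipy.optimize import least_squares
c=load("top");s=load("scene");
print("cam",-c["R"].T@c["t"])
f=lambda x,y:((x+.5)/4.2-.5+230,(y+.5)/4.2-.5+135)
def p(n,x,y,z): print(n,ray(c,*f(x,y),z).round(1)[:2])
p("cross",496,202,45);p("ringc",474,215.5,45)
for q in((411,198),(533,173),(485,250)):p("crust",*q,52)
p("grip top",186,190,60);p("base end far",181,128,20);p("base near",195,267,20)
for q in((110,358),(181,360),(180,427)):p("stand corner70",*q,70)
p("head c",132,399,147);p("head top end",132,364,147);p("head low",132,430,147)
p("mill top",237,50,135);p("mill base side",250,88,15)
# box fit by corners: glass corners
co=np.array([f(320,107),f(593,75),f(640,405)]);h=np.array([[170,140,45],[170,-140,45],[-170,-140,45]])
def tr(v):
    a=v[2];R=np.array([[np.cos(a),-np.sin(a),0],[np.sin(a),np.cos(a),0],[0,0,1]]);return h@R.T+[v[0],v[1],0]
r=least_squares(lambda v:(proj(c,tr(v))-co).ravel(),[537,-24,.1]);print("hob",r.x,r.fun.round(1))
# overlay of known estimate into scene for check
crop(s,320,120,480,270,3.7,"pics/crop2.png")
E
```

```text
cam [ 244.93024176   74.03234011 1817.75095096]
cross [592.2 -40.2]
ringc [578.7 -17.9]
crust [595.8  44.8]
crust [619.9 -77.2]
crust [542.5 -27.8]
grip top [604.5 267.7]
base end far [677.1 277.5]
base near [533.7 262.6]
stand corner70 [437.  339.4]
stand corner70 [434.3 270.5]
stand corner70 [369.3 271.1]
head c [390.2 306.9]
head top end [422.8 307.3]
head low [361.6 306.7]
mill top [725.6 211.3]
mill base side [719.6 207.7]
hob [ 5.38857261e+02 -2.10088872e+01  1.10716510e-01] [-0.4 -0.2  0.1 -0.3  0.3  0.5]
```

View pics/crop2.png

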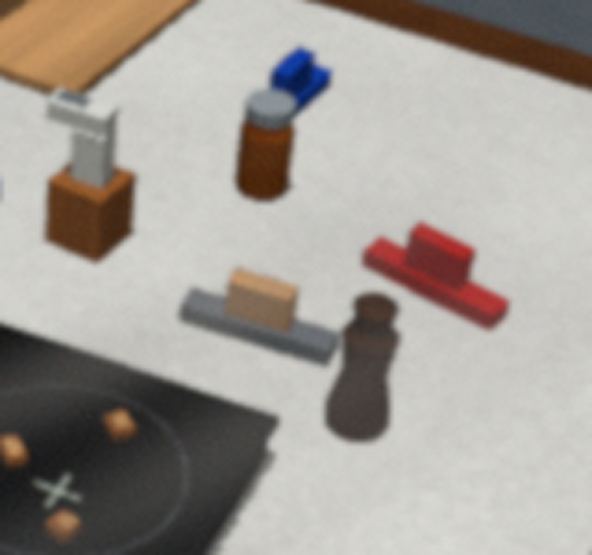

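The stands, mill and jar all agree with the layout. In world coordinates (mm):

| Thing | Position | Yaw (rad) |
|---|---|---|
| Scraper | (605, 269) | 0.105 |
| Hob | (539, -21) | 0.111 |
| Cross | (592, -40) | – |

The scraper's long axis measures 144 mm against the 140 mm given. Now I'll move above the scraper.

Units first: shifts go in shares of 600 mm and turns go in shares of pi rad. So 220 mm / 600 = 0.3667, -170 mm / 600 = -0.2833.

```bash

python3 -m crank '[{"jaw": 92,"xyz": [0.0917,-0.07,0]},{"jaw": 92,"xyz": [0.1833,-0.1417,0]},{"jaw": 92,"xyz": [0.2667,-0.2067,0]},{"jaw": 92,"xyz": [0.35,-0.27,0]},{"jaw": 92,"xyz": [0.3667,-0.2833,0]}]'
python3 -m crank '[{"jaw": 92,"xyz": [0.0667,-0.0517,0]},{"jaw": 92,"xyz": [0.1417,-0.11,0]},{"jaw": 92,"xyz": [0.2167,-0.1683,0]},{"jaw": 92,"xyz": [0.2933,-0.2267,0]},{"jaw": 92,"xyz": [0.3667,-0.2833,0]}]'
python3 -m crank '[{"jaw": 92,"xyz": [0.075,-0.0583,0]},{"jaw": 92,"xyz": [0.1583,-0.1217,0]},{"jaw": 92,"xyz": [0.2417,-0.1867,0]},{"jaw": 92,"xyz": [0.325,-0.25,0]},{"jaw": 92,"xyz": [0.37,-0.2833,0]}]'
python3 -m crank '[{"jaw": 92,"twist": 0.0477},{"jaw": 92,"twist": 0.0955},{"jaw": 92,"twist": 0.1063},{"jaw": 92,"twist": 0.1063}]'
cat > go.py <<'E'
import sys
from h import *
from plant import bot
o=bot.get_obs();R=Ro.from_euler('xyz',o["tcp_rot"]).as_matrix()
T=np.array(sys.argv[1:4],float)
print("t",o["time"],"pos",o["tool_pos"].round(1),"rot",o["tcp_rot"].round(3),"F",o["contact_force"].round(1),"w",round(o["grip_width"],1),"need",(R.T@(T-o["tool_pos"])).round(1), "turn",round(o["tcp_rot"][2]-float(sys.argv[4]),3))
E
python3 go.py 605 269 204 .107
python3 - <<'E'
from h import *
s=load("scene")
P=proj(s,[[592.2,-40.2,45],[605,269,60],[605,269,20],[403,305,70],[390,306,147],[360,305,136]])
print(((P-[320,120]+.5)*3.7-.5).round(0).tolist())
E
```

```text
time: 0.72
tool_pos: [351.1, -224.5, 404.6]
tcp_rot: [-3.141, -0.0, 0.443]
contact_force: [0.6, 0.4, 0.7]
grip_width: 91.8
finger_force: 0.0
time: 1.35
tool_pos: [477.4, 22.4, 404.5]
tcp_rot: [3.142, 0.0, 0.441]
contact_force: [1.0, -0.4, 0.4]
grip_width: 91.8
finger_force: 0.0
time: 1.98
tool_pos: [605.6, 271.8, 403.5]
tcp_rot: [-3.141, 0.001, 0.443]
contact_force: [0.5, 0.0, -0.1]
grip_width: 92.1
finger_force: 0.0
time: 2.48
tool_pos: [605.1, 268.8, 404.5]
tcp_rot: [3.141, 0.0, 0.109]
contact_force: [-0.2, 0.4, -0.0]
grip_width: 91.7
finger_force: 0.0
t 2.475 pos [605.1 268.8 404.5] rot [3.141 0.    0.109] F [-0.2  0.4 -0. ] w 91.7 need [ -0.   -0.3 200.5] turn 0.002
[[54.0, 492.0], [258.0, 283.0], [254.0, 319.0], [84.0, 178.0], [76.0, 103.0], [47.0, 103.0]]
```

Scaled: 185 mm / 600 = 0.3083, 170 mm / 600 = 0.2833.

```bash

python3 -m crank '[{"jaw": 92,"xyz": [0,0,0.075]},{"jaw": 92,"xyz": [0,0,0.1583]},{"jaw": 92,"xyz": [0,0,0.225]},{"jaw": 92,"xyz": [0,0,0.2833]},{"jaw": 92,"xyz": [0,0,0.3083]}]'
python3 -m crank '[{"jaw": 92,"xyz": [0,0,0.0167]},{"jaw": 92,"xyz": [0,0,0.025]},{"jaw": 20,"xyz": [0,0,0.025]},{"jaw": 10,"xyz": [0,0,0.025]},{"jaw": 10,"xyz": [0,0,0.025]}]'
python3 -m crank '[{"jaw": 10},{"jaw": 10},{"jaw": 10}]'
```

```text
time: 3.1
tool_pos: [604.6, 268.5, 217.5]
tcp_rot: [3.141, 0.003, 0.108]
contact_force: [-0.1, 0.2, 0.2]
grip_width: 92.0
finger_force: 0.0
time: 3.72
tool_pos: [605.3, 268.9, 205.4]
tcp_rot: [-3.141, -0.001, 0.107]
contact_force: [-0.1, -0.3, 0.1]
grip_width: 66.6
finger_force: 0.0
time: 4.1
tool_pos: [605.1, 268.9, 204.7]
tcp_rot: [3.141, 0.0, 0.107]
contact_force: [-0.3, -1.2, 0.4]
grip_width: 36.4
finger_force: 0.0
```

Scaled: -90 mm / 600 = -0.15, -80 mm / 600 = -0.1333.

```bash

python3 -m crank '[{"jaw": 10},{"jaw": 10},{"jaw": 10},{"jaw": 10}]'
python3 -m crank '[{"jaw": 10,"xyz": [0,0,-0.0333]},{"jaw": 10,"xyz": [0,0,-0.0833]},{"jaw": 10,"xyz": [0,0,-0.1333]},{"jaw": 10,"xyz": [0,0,-0.15]},{"jaw": 10,"xyz": [0,0,-0.15]}]'
python3 - <<'E'
from h import *
c=shot("wrist","w1");cv2.imwrite("pics/w1.png",c["color"][:,:,::-1])
E
python3 go.py 565 93 295 .1107
```

```text
time: 4.6
tool_pos: [605.1, 268.9, 204.7]
tcp_rot: [3.142, 0.0, 0.107]
contact_force: [-0.6, -0.6, 0.4]
grip_width: 22.2
finger_force: 30.0
time: 5.22
tool_pos: [605.1, 268.8, 294.6]
tcp_rot: [3.141, -0.0, 0.107]
contact_force: [0.5, -0.7, -1.4]
grip_width: 21.7
finger_force: 30.0
t 5.275 pos [604.9 268.7 293.6] rot [3.141e+00 2.000e-03 1.070e-01] F [-0.6 -1.  -2.2] w 21.8 need [-58.4 170.5  -1.3] turn -0.004
```

View pics/w1.png

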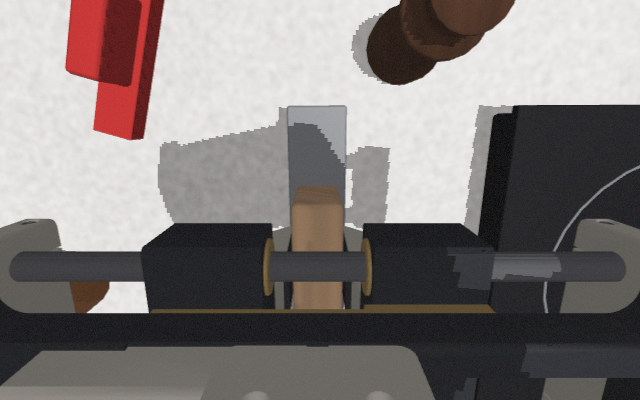

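The wrist view shows the scraper held square in the fingers (grip at 318,250), with the mill at (410,40) clear of it. Now I'll move over the hob's left side and lower the scraper.

Scaled: 150 mm / 600 = 0.25, 120 mm / 600 = 0.2.

```bash

python3 -m crank '[{"jaw": 10,"xyz": [-0.05,0,0]},{"jaw": 10,"xyz": [-0.0967,0.0333,0]},{"jaw": 10,"xyz": [-0.0967,0.1167,0]},{"jaw": 10,"xyz": [-0.0967,0.2,0]},{"jaw": 10,"xyz": [-0.0967,0.25,0]}]'
python3 -m crank '[{"jaw": 10,"xyz": [0,0.025,0]},{"jaw": 10,"xyz": [0,0.0333,0.0167]},{"jaw": 10,"xyz": [0,0.0333,0.05]},{"jaw": 10,"xyz": [0,0.0333,0.0633]},{"jaw": 10,"xyz": [0,0.0333,0.0667]}]'
python3 go.py 565 93 251 .1107
```

```text
time: 5.9
tool_pos: [563.1, 111.4, 293.1]
tcp_rot: [3.141, 0.003, 0.106]
contact_force: [-0.8, 0.5, -0.7]
grip_width: 21.9
finger_force: 30.0
time: 6.52
tool_pos: [565.4, 94.5, 253.8]
tcp_rot: [-3.141, 0.002, 0.108]
contact_force: [-0.5, 1.0, -0.5]
grip_width: 21.7
finger_force: 30.0
t 6.525 pos [565.4  94.5 253.8] rot [-3.141e+00  2.000e-03  1.080e-01] F [-0.5  1.  -0.5] w 21.7 need [-0.5  1.4  2.8] turn -0.003
```

```bash

python3 -m crank '[{"jaw": 10,"xyz": [0,0.0133,0.005]},{"jaw": 10,"xyz": [0,0.0333,0.005]},{"jaw": 10,"xyz": [0,0.0567,0.005]},{"jaw": 10,"xyz": [0,0.08,0.005]},{"jaw": 10,"xyz": [0,0.1033,0.005]}]'
python3 -m crank '[{"jaw": 10,"xyz": [0,0.0233,0]},{"jaw": 10,"xyz": [0,0.0467,0]},{"jaw": 10,"xyz": [0,0.07,0]},{"jaw": 10,"xyz": [0,0.0933,0]},{"jaw": 10,"xyz": [0,0.1167,0]}]'
python3 -m crank '[{"jaw": 10,"xyz": [0,0.0233,0]},{"jaw": 10,"xyz": [0,0.0467,0]},{"jaw": 10,"xyz": [0,0.07,0]},{"jaw": 10,"xyz": [0,0.0933,0]},{"jaw": 10,"xyz": [0,0.11,0]}]'
python3 -m crank '[{"jaw": 10,"xyz": [0,0.0167,0]},{"jaw": 10,"xyz": [0,0.0333,0]},{"jaw": 10,"xyz": [0,0.05,0]},{"jaw": 10,"xyz": [0,0.0667,0]},{"jaw": 10,"xyz": [0,0.0833,0]}]'
python3 -m crank '[{"jaw": 10,"xyz": [0,0.0167,0]},{"jaw": 10,"xyz": [0,0.0333,0]},{"jaw": 10,"xyz": [0,0.0467,0]},{"jaw": 10,"xyz": [0,0.0467,0]}]'
python3 - <<'E'
from h import *
c=shot("scene","s1");crop(c,220,180,420,340,3.5,"pics/s1.png")
E
```

```text
time: 7.15
tool_pos: [572.3, 30.7, 251.9]
tcp_rot: [3.141, -0.0, 0.106]
contact_force: [-0.0, 0.9, -2.2]
grip_width: 22.0
finger_force: 30.0
time: 7.78
tool_pos: [579.7, -38.5, 251.7]
tcp_rot: [3.142, -0.0, 0.107]
contact_force: [0.8, -0.1, -2.5]
grip_width: 21.7
finger_force: 30.0
time: 8.4
tool_pos: [586.8, -104.2, 251.7]
tcp_rot: [3.141, -0.0, 0.106]
contact_force: [-0.6, 0.3, -1.9]
grip_width: 21.8
finger_force: 30.0
time: 9.02
tool_pos: [592.1, -153.6, 251.7]
tcp_rot: [3.141, -0.0, 0.107]
contact_force: [0.3, -0.2, -1.5]
grip_width: 21.8
finger_force: 30.0
time: 9.52
tool_pos: [595.0, -181.4, 251.6]
tcp_rot: [3.141, -0.0, 0.106]
contact_force: [-0.4, -0.1, -2.1]
grip_width: 21.5
finger_force: 30.0
```

View pics/s1.png

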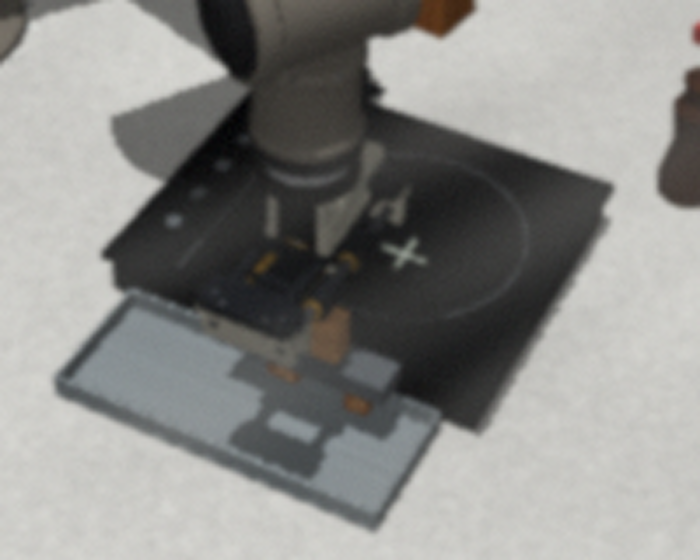

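Two crusts are in the tray at crop (284,374) and (355,404), the glass near the cross is clear, and the third crust is probably hidden behind the scraper. I'll lift and back off, then check.

Scaled: -180 mm / 600 = -0.3, -125 mm / 600 = -0.2083.

```bash

python3 -m crank '[{"jaw": 10,"xyz": [0,0,-0.0333]},{"jaw": 10,"xyz": [0,-0.0333,-0.075]},{"jaw": 10,"xyz": [0,-0.1167,-0.0833]},{"jaw": 10,"xyz": [0,-0.2083,-0.0833]},{"jaw": 10,"xyz": [0,-0.3,-0.0833]}]'
python3 -m crank '[{"jaw": 10,"xyz": [0,-0.0917,0]},{"jaw": 10,"xyz": [0,-0.1833,0]},{"jaw": 10,"xyz": [0,-0.275,0]},{"jaw": 10,"xyz": [0,-0.3667,0]},{"jaw": 10,"xyz": [0,-0.425,0]}]'
python3 -m crank '[{"jaw": 10,"xyz": [0,-0.025,0]},{"jaw": 10,"xyz": [0,-0.0283,0]},{"jaw": 10,"xyz": [0,-0.0283,0]}]'
python3 - <<'E'
from h import *
c=shot("scene","s2");crop(c,220,180,420,340,3.5,"pics/s2.png")
E
python3 go.py 598 269 205.5 .107
```

```text
time: 10.2
tool_pos: [575.3, 0.1, 302.0]
tcp_rot: [-3.142, -0.0, 0.107]
contact_force: [0.9, 0.3, -2.0]
grip_width: 21.9
finger_force: 30.0
time: 10.82
tool_pos: [547.6, 254.7, 301.8]
tcp_rot: [-3.141, 0.0, 0.109]
contact_force: [0.6, -0.2, -1.5]
grip_width: 22.2
finger_force: 30.0
time: 11.2
tool_pos: [547.1, 267.6, 301.6]
tcp_rot: [3.141, 0.0, 0.106]
contact_force: [0.3, 0.3, -2.6]
grip_width: 21.9
finger_force: 30.0
t 11.25 pos [547.2 267.4 301.7] rot [3.141 0.    0.105] F [-0.1 -0.2 -2. ] w 22.0 need [50.7  3.7 96.2] turn -0.002
```

View pics/s2.png

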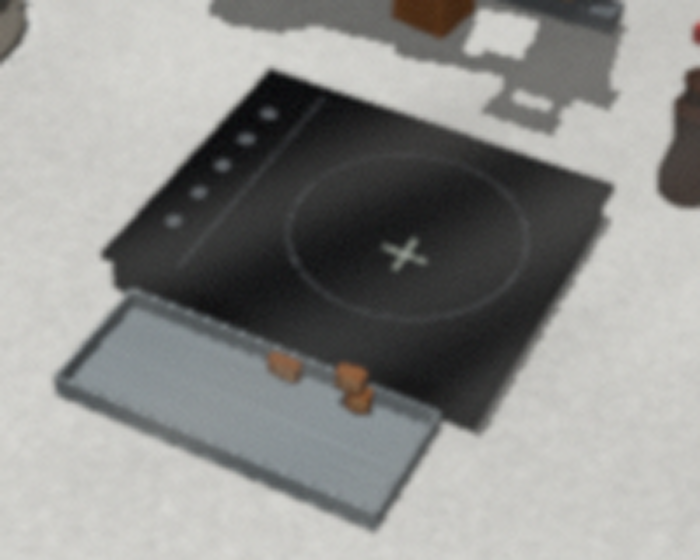

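All three crusts are off the glass, at crop (284,366), (351,377) and (357,400). The middle one sits near the wall, so I'll check where it lies before releasing the scraper.

```bash
python3 - <<'E'
from h import *
s=load("s2")
a=.1107;Rm=np.array([[np.cos(a),np.sin(a)],[-np.sin(a),np.cos(a)]])
for q in((284,366),(351,377),(357,400)):
  for z in(7,20,27,52):
    print(q,z,(Rm@(ray(s,220+(q[0]+.5)/3.5-.5,180+(q[1]+.5)/3.5-.5,z)[:2]-[538.9,-21])).round(0))
c=shot("top","t2");hsv=cv2.cvtColor(c["color"],cv2.COLOR_RGB2HSV)
b=((hsv[...,1]>80)&(hsv[...,2]>70)&(hsv[...,0]<22)).astype(np.uint8)
n,l,st,ce=cv2.connectedComponentsWithStats(b)
for i in range(1,n):
    if 340<ce[i][0]<420 and 130<ce[i][1]<240 and st[i,4]>3: print(ce[i].round(1),st[i],*[(z,(Rm@(ray(c,*ce[i],z)[:2]-[538.9,-21])).round(0)) for z in(7,27,52)])
E
```

```text
(284, 366) 7 [   9. -146.]
(284, 366) 20 [  15. -157.]
(284, 366) 27 [  18. -162.]
(284, 366) 52 [  29. -182.]
(351, 377) 7 [  61. -131.]
(351, 377) 20 [  66. -142.]
(351, 377) 27 [  69. -148.]
(351, 377) 52 [  79. -168.]
(357, 400) 7 [  76. -150.]
(357, 400) 20 [  81. -161.]
(357, 400) 27 [  84. -166.]
(357, 400) 52 [  94. -186.]
[377.9 174.9] [376 173   4   5  14] (7, array([  76., -161.])) (27, array([  73., -158.])) (52, array([  68., -154.]))
[378.3 189.4] [377 187   3   6  14] (7, array([  14., -154.])) (27, array([  10., -151.])) (52, array([   6., -147.]))
```

Two crusts are clearly in the tray. The third, A at crop (351,377), seems to perch on the tray wall and its neighbour at z ≈ 30. I'll keep hold of the scraper and look closer with the wrist camera.

```bash

python3 -m crank '[{"jaw": 10,"xyz": [-0.0333,0.0833,0]},{"jaw": 10,"xyz": [-0.0667,0.175,0]},{"jaw": 10,"xyz": [-0.1,0.2667,0]},{"jaw": 10,"xyz": [-0.1117,0.3583,0]},{"jaw": 10,"xyz": [-0.1117,0.45,0]}]'
python3 -m crank '[{"jaw": 10,"xyz": [0,0.075,0]},{"jaw": 10,"xyz": [0,0.1417,0]},{"jaw": 10,"xyz": [0,0.17,0]},{"jaw": 10,"xyz": [0,0.17,0]},{"jaw": 10,"xyz": [0,0.17,0]}]'
python3 - <<'E'
from h import *
c=shot("wrist","w2");cv2.imwrite("pics/w2.png",c["color"][:,:,::-1])
print(proj(c,[[626,-163,25],[568,-167,10]]).round(0), c["R"].round(2).tolist())
E
```

```text
time: 11.92
tool_pos: [508.3, -9.6, 302.2]
tcp_rot: [3.141, -0.001, 0.105]
contact_force: [0.8, -0.1, -2.2]
grip_width: 21.5
finger_force: 30.0
time: 12.55
tool_pos: [519.6, -107.4, 301.7]
tcp_rot: [-3.141, 0.0, 0.107]
contact_force: [-0.3, 0.2, -1.7]
grip_width: 21.8
finger_force: 30.0
[[405.  70.]
 [393. 147.]] [[0.11, -0.99, 0.0], [-0.96, -0.1, 0.24], [-0.24, -0.03, -0.97]]
```

View pics/w2.png

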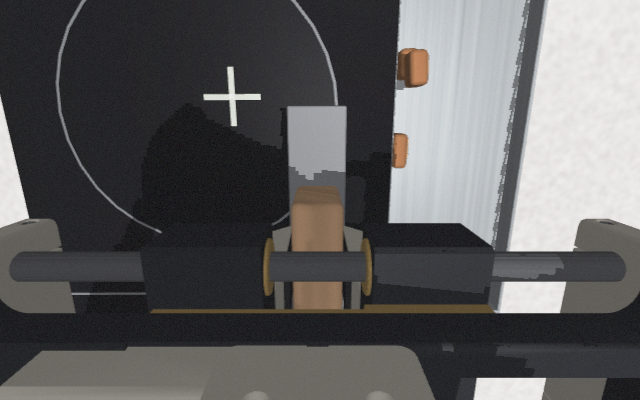

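The wrist view shows crusts at (419,67), (406,65) and (400,150), and the cross at (232,97). I'll triangulate them against the scene view.

```bash
python3 - <<'E'
from h import *
s=load("s2");w=load("w2");t=load("t2")
P=lambda c:c["K"]@np.c_[c["R"],c["t"]]
a=.1107;Rm=np.array([[np.cos(a),np.sin(a)],[-np.sin(a),np.cos(a)]])
for n,q,v in(("A",(351,377),(406,65)),("B",(357,400),(420,67)),("C",(284,366),(400,150)),("A2",(351,377),(413,67)),("cross",(404,254),(232,97))):
    sp=np.array([220+(q[0]+.5)/3.5-.5,180+(q[1]+.5)/3.5-.5])
    X=cv2.triangulatePoints(P(s),P(w),sp,np.array(v,float))[:,0];X=X[:3]/X[3]
    print(n,X.round(1),"hob",(Rm@(X[:2]-[538.9,-21])).round(1),"err",(proj(s,X)[0]-sp).round(1),(proj(w,X)[0]-v).round(1))
print("cross w",ray(w,232,97,45),"s",ray(s,220+404.5/3.5-.5,180+254.5/3.5-.5,45))
print("wall edge px at hob edge", proj(w,[[538.9+70+15.5,-21+7.7-139.1,45],[538.9+70+16,-21+7.7-145,22]]).round(0))
sub=s["color"][283:300,298:330];hsv=cv2.cvtColor(sub,cv2.COLOR_RGB2HSV)
print(((hsv[...,1]>80)*hsv[...,2])[:, :])
wv=w["color"][40:175,385:435].astype(int);m=((wv[...,0]-wv[...,2])>25).astype(np.uint8)
n,l,st,ce=cv2.connectedComponentsWithStats(m);print(st[1:]+[385,40,0,0,0])
E
```

```text
A [ 626.7 -163.1   31.6] hob [  71.6 -150.9] err [0.3 0. ] [1.4 2.7]
B [ 634.9 -172.2   19.2] hob [  78.7 -160.9] err [-0.8 -0. ] [-3.4 -6.8]
C [ 567.7 -171.5   15.2] hob [  12.  -152.7] err [-0.2 -0.1] [-0.7 -2. ]
A2 [ 627.4 -166.    34.7] hob [  71.9 -153.9] err [-0.1 -0. ] [-0.2 -0.5]
cross [593.4 -39.3  45.9] hob [ 52.1 -24.2] err [-0.3  0.1] [-1.7 -2.2]
cross w [592.0581033  -40.30012732  45.        ] s [593.42029457 -37.82165136  45.        ]
wall edge px at hob edge [[397.  67.]
 [397.  71.]]
[[129 135 137 136 135 137 130   0   0   0   0   0   0   0   0   0   0   0
    0   0  84   0   0   0   0   0   0   0   0   0   0   0]
 [121 130 130 131 132 135 131 116   0   0   0   0   0   0   0   0   0   0
   89 114 118 114 101  93  83   0   0   0   0   0   0   0]
 [112 122 126 126 127 128 123 107   0   0   0   0   0   0   0   0   0   0
  111 133 137 137 134 131 121 104  75   0   0   0   0   0]
 [  0   0 119 122 125 122 107   0   0   0   0   0   0   0   0   0   0   0
  118 132 140 142 144 141 138 129 100   0   0   0   0   0]
 [  0   0   0   0 121 120 100   0   0   0   0   0   0   0   0  
[... 1023 characters left out ...]
  0   0   0   0   0   0   0   0   0   0   0   0   0
    0   0   0 101 109 118 118 122 114  89   0   0   0   0]
 [  0   0   0   0   0   0   0   0   0   0   0   0   0   0   0   0   0   0
    0   0   0   0 108 107 111 113 101  88   0   0   0   0]
 [  0   0   0   0   0   0   0   0   0   0   0   0   0   0   0   0   0   0
    0   0   0   0   0   0 103 104  97   0   0   0   0   0]
 [  0   0   0   0   0   0   0   0   0   0   0   0   0   0   0   0   0   0
    0   0   0   0   0   0   0   0   0   0   0   0   0   0]
 [  0   0   0   0   0   0   0   0   0   0   0   0   0   0   0   0   0   0
    0   0   0   0   0   0   0   0   0   0   0   0   0   0]]
[[ 397   48   32   39 1082]
 [ 392  133   17   35  492]]
```

The cross agrees at (592.5, -39.5). Crust A's centre is at z ≈ 32-35, stacked on B, so it is too high to count as safe. I'll knock it off the stack with the scraper's end, coming from the far end of the tray and moving along -x at a bottom height of 31 mm.

Scaled: 199 mm / 600 = 0.3317, 190 mm / 600 = 0.3167.

```bash

python3 -m crank '[{"jaw": 10,"xyz": [0.0833,0.03,0]},{"jaw": 10,"xyz": [0.1667,0.06,0]},{"jaw": 10,"xyz": [0.25,0.0917,0]},{"jaw": 10,"xyz": [0.3167,0.1167,0]},{"jaw": 10,"xyz": [0.3317,0.1217,0]}]'
python3 -m crank '[{"jaw": 10,"xyz": [0,0,0.0333]},{"jaw": 10,"xyz": [0,0,0.075]},{"jaw": 10,"xyz": [0,0,0.1033]},{"jaw": 10,"xyz": [0,0,0.1083]},{"jaw": 10,"xyz": [0,0,0.1083]}]'
python3 go.py 725 -159 236 .1107
python3 -m crank '[{"jaw": 10,"xyz": [-0.0167,0,0]},{"jaw": 10,"xyz": [-0.03,0,0]},{"jaw": 10,"xyz": [-0.0417,0,0]},{"jaw": 10,"xyz": [-0.0533,0,0]},{"jaw": 10,"xyz": [-0.0633,0,0]}]'
python3 -m crank '[{"jaw": 10,"xyz": [-0.0083,0,0]},{"jaw": 10,"xyz": [-0.0167,0,0]},{"jaw": 10,"xyz": [-0.025,0,0]},{"jaw": 10,"xyz": [-0.025,0,0]}]'
python3 - <<'E'
from h import *
s=shot("scene","s3")
hsv=cv2.cvtColor(s["color"][275:310,290:340],cv2.COLOR_RGB2HSV)
b=((hsv[...,1]>80)&(hsv[...,2]>70)).astype(np.uint8)
n,l,st,ce=cv2.connectedComponentsWithStats(b)
print(st+[290,275,0,0,0],ce+[290,275])
E
```

```text
time: 13.22
tool_pos: [727.3, -158.4, 300.2]
tcp_rot: [-3.141, 0.0, 0.109]
contact_force: [-0.8, -0.4, -2.1]
grip_width: 21.5
finger_force: 30.0
time: 13.85
tool_pos: [725.8, -159.4, 237.3]
tcp_rot: [3.141, -0.001, 0.107]
contact_force: [0.1, 1.0, -1.0]
grip_width: 21.9
finger_force: 30.0
t 13.85 pos [ 725.8 -159.4  237.3] rot [ 3.141e+00 -1.000e-03  1.070e-01] F [ 0.1  1.  -1. ] w 21.9 need [-0.7 -0.5  1.3] turn -0.003
time: 14.48
tool_pos: [687.3, -163.9, 236.9]
tcp_rot: [3.141, -0.0, 0.107]
contact_force: [0.6, 0.3, -1.8]
grip_width: 21.4
finger_force: 30.0
time: 14.98
tool_pos: [672.6, -165.5, 236.8]
tcp_rot: [3.142, 0.0, 0.107]
contact_force: [0.5, -0.1, -1.3]
grip_width: 21.9
finger_force: 30.0
[[ 290  275   50   35 1644]
 [ 337  279    3    3    6]
 [ 297  281   10    7   47]
 [ 337  285    3   10   25]
 [ 307  289    5    4   13]
 [ 319  295    7    3   15]] [[314.41301703 292.27798054]
 [338.33333333 279.83333333]
 [301.19148936 284.04255319]
 [338.16       289.84      ]
 [308.76923077 290.69230769]
 [321.73333333 296.06666667]]
```

Scaled: -152 mm / 600 = -0.2533, -110 mm / 600 = -0.1833.

```bash

python3 -m crank '[{"jaw": 10,"xyz": [0,0,-0.05]},{"jaw": 10,"xyz": [-0.0167,-0.0083,-0.1]},{"jaw": 10,"xyz": [-0.0917,-0.0417,-0.1083]},{"jaw": 10,"xyz": [-0.1833,-0.0833,-0.1083]},{"jaw": 10,"xyz": [-0.2533,-0.1233,-0.1083]}]'
python3 -m crank '[{"jaw": 10},{"jaw": 10}]'
python3 - <<'E'
from h import *
s=shot("scene","s4");w=shot("wrist","w4")
a=cv2.resize(s["color"][265:315,280:345,::-1],None,fx=6,fy=6,interpolation=cv2.INTER_CUBIC)
b=cv2.resize(w["color"][30:190,380:470,::-1],None,fx=2.4,fy=2.4,interpolation=cv2.INTER_CUBIC)
H=max(a.shape[0],b.shape[0]);o=np.zeros((H,a.shape[1]+b.shape[1],3),np.uint8);o[:a.shape[0],:a.shape[1]]=a;o[:b.shape[0],a.shape[1]:]=b
cv2.imwrite("pics/s4.png",o);print(a.shape,b.shape)
E
python3 go.py 547 267 302 .107
```

```text
time: 15.65
tool_pos: [511.8, -107.3, 301.9]
tcp_rot: [3.141, -0.0, 0.107]
contact_force: [-0.1, 0.6, -1.1]
grip_width: 21.6
finger_force: 30.0
time: 15.9
tool_pos: [514.6, -108.3, 302.5]
tcp_rot: [3.14, -0.002, 0.107]
contact_force: [-0.2, -0.4, -1.9]
grip_width: 21.7
finger_force: 30.0
(300, 390, 3) (384, 216, 3)
t 16.0 pos [ 515.  -108.5  302. ] rot [ 3.141e+00 -2.000e-03  1.070e-01] F [-0.6 -0.1 -1.7] w 21.8 need [ 7.18e+01 -3.70e+02 -2.00e-01] turn -0.0
```

View pics/s4.png

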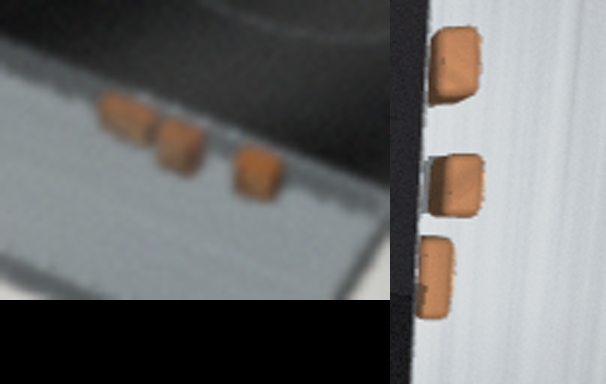

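All three crusts now lie separately on the tray floor, at crop-left (127,118), (180,146) and (258,173). I'll return the scraper to its place.

Scaled: -255 mm / 600 = -0.425, -200 mm / 600 = -0.3333.

```bash

python3 -m crank '[{"jaw": 10,"xyz": [0.05,-0.0667,0]},{"jaw": 10,"xyz": [0.1,-0.1417,0]},{"jaw": 10,"xyz": [0.1333,-0.2333,0]},{"jaw": 10,"xyz": [0.1417,-0.3333,0]},{"jaw": 10,"xyz": [0.15,-0.425,0]}]'
python3 -m crank '[{"jaw": 10,"xyz": [0,-0.075,0]},{"jaw": 10,"xyz": [0,-0.15,0]},{"jaw": 10,"xyz": [0.0167,-0.195,0]},{"jaw": 10,"xyz": [0.05,-0.1967,0]},{"jaw": 10,"xyz": [0.0533,-0.1967,0]}]'
python3 -m crank '[{"jaw": 10,"xyz": [0,0,0.05]},{"jaw": 10,"xyz": [0,0,0.1083]},{"jaw": 10,"xyz": [0,0,0.1417]},{"jaw": 10,"xyz": [0,0,0.1533]},{"jaw": 10,"xyz": [0,0,0.1567]}]'
python3 go.py 598 269 205 .107
```

```text
time: 16.62
tool_pos: [577.0, 157.2, 301.2]
tcp_rot: [3.142, -0.0, 0.107]
contact_force: [0.7, -0.1, -3.0]
grip_width: 21.9
finger_force: 30.0
time: 17.25
tool_pos: [596.6, 276.4, 300.9]
tcp_rot: [3.141, -0.001, 0.107]
contact_force: [0.7, 0.3, -0.9]
grip_width: 22.0
finger_force: 30.0
time: 17.88
tool_pos: [595.6, 275.7, 207.7]
tcp_rot: [3.142, -0.0, 0.106]
contact_force: [-0.1, -0.4, -1.1]
grip_width: 22.0
finger_force: 30.0
t 17.875 pos [595.6 275.7 207.7] rot [ 3.142 -0.     0.106] F [-0.1 -0.4 -1.1] w 22.0 need [1.7 6.9 2.7] turn -0.001
```

Scaled: 2.5 mm / 600 = 0.0042.

```bash

python3 -m crank '[{"jaw": 10,"xyz": [0,0,0.0042]},{"jaw": 10,"xyz": [0,0,0.0042]},{"jaw": 60,"xyz": [0,0,0.0042]},{"jaw": 92,"xyz": [0,0,0.0042]},{"jaw": 92,"xyz": [0,0,0.0042]}]'
python3 -m crank '[{"jaw": 92},{"jaw": 92},{"jaw": 92},{"jaw": 92}]'
python3 -m crank '[{"jaw": 92,"xyz": [0,0,-0.0333]},{"jaw": 92,"xyz": [0,0,-0.1167]},{"jaw": 92,"xyz": [0,0,-0.2167]},{"jaw": 92,"xyz": [0,0,-0.3]},{"jaw": 92,"xyz": [0,0,-0.3333]}]'
python3 -m crank '[{"jaw": 92,"xyz": [-0.0833,-0.0167,0]},{"jaw": 92,"xyz": [-0.175,-0.0367,0]},{"jaw": 92,"xyz": [-0.2667,-0.0567,0]},{"jaw": 92,"xyz": [-0.3583,-0.0767,0]},{"jaw": 92,"xyz": [-0.4333,-0.0933,0]}]'
python3 -m crank '[{"jaw": 92,"xyz": [-0.0417,-0.0067,0],"twist": 0.0159},{"jaw": 92,"xyz": [-0.05,-0.0083,0],"twist": 0.0341},{"jaw": 92,"xyz": [-0.05,-0.0083,0],"twist": 0.0341},{"jaw": 92,"xyz": [-0.05,-0.0083,0],"twist": 0.0341}]'
python3 - <<'E'
from h import *
c=shot("wrist","w5");cv2.imwrite("pics/w5.png",c["color"][:,:,::-1]);print(proj(c,[[404,306,147],[359,306,147],[421,306,147],[605,269,60]]).round(0).tolist())
E
python3 go.py 404 306 267 0
```

```text
time: 18.5
tool_pos: [595.4, 275.9, 205.5]
tcp_rot: [-3.142, -0.001, 0.107]
contact_force: [0.6, -0.5, 1.0]
grip_width: 47.2
finger_force: 0.0
time: 19.0
tool_pos: [595.3, 275.9, 205.1]
tcp_rot: [3.141, 0.0, 0.107]
contact_force: [-0.5, -0.3, -0.2]
grip_width: 87.3
finger_force: 0.0
time: 19.62
tool_pos: [595.4, 275.9, 409.4]
tcp_rot: [-3.14, -0.006, 0.107]
contact_force: [0.6, -0.3, -1.1]
grip_width: 91.8
finger_force: 0.0
time: 20.25
tool_pos: [328.7, 303.7, 405.4]
tcp_rot: [-3.141, -0.0, 0.107]
contact_force: [0.3, 1.5, 0.8]
grip_width: 91.7
finger_force: 0.0
time: 20.75
tool_pos: [300.8, 305.6, 405.2]
tcp_rot: [-3.142, -0.0, 0.001]
contact_force: [0.5, -0.8, -0.0]
grip_width: 91.9
finger_force: 0.0
[[315.0, 61.0], [315.0, 128.0], [315.0, 35.0], [362.0, -189.0]]
t 20.8 pos [300.9 305.6 405.2] rot [ 3.142 -0.     0.   ] F [-0.   0.5  0.1] w 91.9 need [103.1  -0.4 138.2] turn 0.0
```

View pics/w5.png

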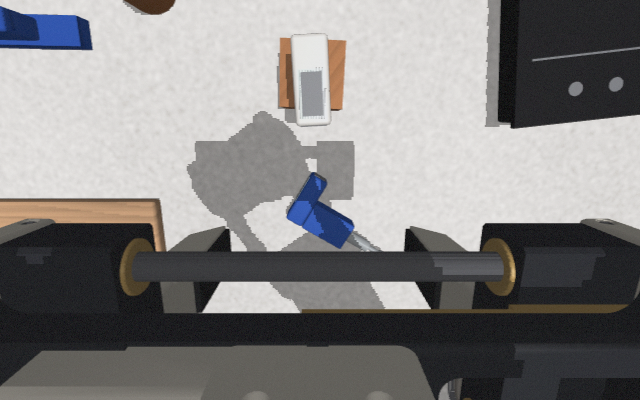

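The white probe's head runs from (309.5,35) to (314,122), so its yaw is about +0.05. It stands in the wooden block, as projected, and the blue look-alike at (320,210) is separate.

```bash
python3 - <<'E'
from h import *
c=load("w5")
im=c["color"].astype(int)[25:135,270:350];m=((im.min(2)>195)).astype(np.uint8)
a=ray(c,309.5,34.5,147);b=ray(c,314,123,147);d=a-b;print(a.round(1),b.round(1),np.linalg.norm(d),np.arctan2(d[1],d[0]))
u=d/np.linalg.norm(d);print("origin",(b+45*u).round(1),(a-17*u).round(1))
l=ray(c,293.5,70,147);r=ray(c,329,70,147);print(l,r)
E
```

```text
[421.  309.7 147. ] [362.6 306.7 147. ] 58.52413417898498 0.051389116277114275
origin [407.5 309.  147. ] [404.  308.8 147. ]
[398.42340106 320.9367658  147.        ] [398.46563268 296.23424577 147.        ]
```

Units first: shifts go in shares of 600 mm and turns go in shares of pi rad. So 104.5 mm / 600 = 0.1742, 104 mm / 600 = 0.1733, -0.05 rad / 3.1416 = -0.0159.

```bash

python3 -m crank '[{"jaw": 92,"xyz": [0.0667,-0.0017,0],"twist": -0.0159},{"jaw": 92,"xyz": [0.1417,-0.005,0],"twist": -0.0159},{"jaw": 92,"xyz": [0.1733,-0.005,0],"twist": -0.0159},{"jaw": 92,"xyz": [0.1742,-0.005,0],"twist": -0.0159},{"jaw": 92,"xyz": [0.1742,-0.005,0],"twist": -0.0159}]'
python3 -m crank '[{"jaw": 92,"xyz": [0,0,0.0583]},{"jaw": 92,"xyz": [0,0,0.125]},{"jaw": 92,"xyz": [0,0,0.1833]},{"jaw": 92,"xyz": [0,0,0.2167]},{"jaw": 92,"xyz": [0,0,0.2283]}]'
python3 -m crank '[{"jaw": 10},{"jaw": 10},{"jaw": 10},{"jaw": 10},{"jaw": 10}]'
python3 -m crank '[{"jaw": 10},{"jaw": 10},{"jaw": 10},{"jaw": 10},{"jaw": 10}]'
python3 go.py 405.5 308.7 268 0.05
```

```text
time: 21.42
tool_pos: [404.5, 308.5, 404.9]
tcp_rot: [3.141, 0.001, 0.05]
contact_force: [-1.6, 0.6, 0.4]
grip_width: 91.7
finger_force: 0.0
time: 22.05
tool_pos: [404.0, 308.6, 267.4]
tcp_rot: [3.141, 0.002, 0.051]
contact_force: [-0.6, 0.7, -0.9]
grip_width: 92.0
finger_force: 0.0
time: 22.68
tool_pos: [405.0, 308.6, 268.4]
tcp_rot: [-3.142, -0.0, 0.05]
contact_force: [-0.3, 1.6, -0.2]
grip_width: 46.3
finger_force: 0.0
time: 23.3
tool_pos: [405.0, 308.6, 268.2]
tcp_rot: [-3.142, -0.0, 0.05]
contact_force: [0.4, 0.2, -1.1]
grip_width: 26.2
finger_force: 30.0
t 23.3 pos [405.  308.6 268.2] rot [-3.142 -0.     0.05 ] F [ 0.4  0.2 -1.1] w 26.2 need [ 0.5 -0.   0.2] turn -0.0
```

The probe is gripped at 26.2 mm, which matches the handle width. Now I'll lift it straight out and carry it to the cross.

Scaled: -100 mm / 600 = -0.1667, -90 mm / 600 = -0.15.

```bash

python3 -m crank '[{"jaw": 10,"xyz": [0,0,-0.02]},{"jaw": 10,"xyz": [0,0,-0.0583]},{"jaw": 10,"xyz": [0,0,-0.1083]},{"jaw": 10,"xyz": [0,0,-0.15]},{"jaw": 10,"xyz": [0,0,-0.1667]}]'
python3 -m crank '[{"jaw": 10,"xyz": [0.02,0.0417,0]},{"jaw": 10,"xyz": [0.0583,0.1217,0]},{"jaw": 10,"xyz": [0.0967,0.2033,0]},{"jaw": 10,"xyz": [0.135,0.285,0]},{"jaw": 10,"xyz": [0.1733,0.3667,0]}]'
python3 -m crank '[{"jaw": 10,"xyz": [0.0383,0.08,0]},{"jaw": 10,"xyz": [0.075,0.1583,0]},{"jaw": 10,"xyz": [0.1,0.2117,0]},{"jaw": 10,"xyz": [0.1083,0.2283,0]},{"jaw": 10,"xyz": [0.1083,0.2283,0]}]'
python3 -m crank '[{"jaw": 10,"xyz": [0,0,0.0333],"twist": -0.0191},{"jaw": 10,"xyz": [0,0,0.075],"twist": -0.0191},{"jaw": 10,"xyz": [0,0,0.1],"twist": -0.0191},{"jaw": 10,"xyz": [0,0,0.1],"twist": -0.0191}]'
python3 go.py 592 -39.8 291.2 0.11
```

```text
time: 23.92
tool_pos: [405.1, 308.6, 370.1]
tcp_rot: [-3.14, -0.003, 0.05]
contact_force: [-0.6, -0.8, -1.1]
grip_width: 26.0
finger_force: 30.0
time: 24.55
tool_pos: [520.2, 92.4, 367.8]
tcp_rot: [3.142, 0.001, 0.05]
contact_force: [-0.3, 0.1, -0.3]
grip_width: 25.6
finger_force: 30.0
time: 25.18
tool_pos: [591.4, -39.6, 367.6]
tcp_rot: [-3.141, 0.001, 0.049]
contact_force: [-1.2, -0.2, -1.3]
grip_width: 25.7
finger_force: 30.0
time: 25.68
tool_pos: [591.1, -38.6, 307.4]
tcp_rot: [-3.141, 0.002, 0.111]
contact_force: [-0.8, 0.4, -0.5]
grip_width: 25.9
finger_force: 30.0
t 25.675 pos [591.1 -38.6 307.4] rot [-3.141e+00  2.000e-03  1.110e-01] F [-0.8  0.4 -0.5] w 25.9 need [ 0.8  1.3 16.1] turn 0.001
```

```bash
python3 - <<'E'
from h import *
s=shot("scene","s6");g=s["color"].astype(int).sum(2)/3
for z in(52,58,64,70,76,82,88):
    u,v=proj(s,[[591.9,-38.5,z]])[0];iu,iv=int(round(u)),int(round(v))
    print(z,u.round(1),v.round(1),iu-8,g[iv,iu-8:iu+9].astype(int))
a,b=proj(s,[[591.9,-38.5,50],[591.9,-28.5,50]]);print("px/10mm y",b-a,"x",proj(s,[[601.9,-38.5,50]])[0]-a)
print("cross now",proj(s,[[592.2,-40.2,45],[593.4,-37.8,45]]))
E
```

```text
52 334.6 250.4 327 [23 30 44 51 50 51 46 51 63 72 71 55 39 36 32 37 38]
58 334.7 248.8 327 [23 22 33 35 32 30 38 59 73 78 75 63 46 32 32 33 33]
64 334.7 247.3 327 [19 20 18 21 20 24 32 59 75 64 46 35 30 30 26 30 32]
70 334.8 245.7 327 [19 22 19 21 17 24 33 56 74 65 38 30 27 29 28 28 28]
76 334.9 244.1 327 [21 22 18 19 20 27 42 67 78 75 58 42 28 22 23 26 28]
82 335.0 242.6 327 [21 22 22 21 22 28 49 72 77 77 67 45 33 22 25 25 24]
88 335.0 241.0 327 [27 23 21 23 24 27 50 70 78 80 68 53 30 27 25 22 24]
px/10mm y [ 1.88021454 -1.9826326 ] x [2.96456634 1.39389094]
cross now [[334.26289727 252.51894372]
 [335.06951464 252.20714605]]
```

Scaled: 16 mm / 600 = 0.0267, 14 mm / 600 = 0.0233.

```bash

python3 -m crank '[{"jaw": 10,"xyz": [0.0013,0.0017,0.0067]},{"jaw": 10,"xyz": [0.0013,0.0017,0.0133]},{"jaw": 10,"xyz": [0.0013,0.0017,0.0183]},{"jaw": 10,"xyz": [0.0013,0.0017,0.0233]},{"jaw": 10,"xyz": [0.0013,0.0017,0.0267]}]'
python3 -m crank '[{"jaw": 10},{"jaw": 10},{"jaw": 10},{"jaw": 10},{"jaw": 10}]'
python3 - <<'E'
from plant import bot
import numpy as np
print(bot.get_obs()["contact_force"])
E
python3 go.py 592 -39.8 291.2 0.11
```

```text
time: 26.35
tool_pos: [592.5, -40.5, 292.2]
tcp_rot: [3.141, -0.0, 0.11]
contact_force: [0.0, 0.4, -0.2]
grip_width: 25.9
finger_force: 30.0
time: 26.98
tool_pos: [592.5, -40.5, 292.2]
tcp_rot: [3.141, -0.0, 0.11]
contact_force: [0.3, 0.2, 0.1]
grip_width: 26.0
finger_force: 30.0
[0.2914579  0.15716457 0.11702838]
t 26.975 pos [592.5 -40.5 292.2] rot [ 3.141 -0.     0.11 ] F [0.3 0.2 0.1] w 26.0 need [-0.4 -0.7  1. ] turn -0.0
```

Scaled: 1 mm / 600 = 0.0017, -0.5 mm / 600 = -0.0008.

```bash

python3 -m crank '[{"jaw": 10,"xyz": [-0.0005,-0.0008,0.0017]},{"jaw": 10,"xyz": [-0.0005,-0.0008,0.0017]},{"jaw": 10,"xyz": [-0.0005,-0.0008,0.0017]},{"jaw": 10,"xyz": [-0.0005,-0.0008,0.0017]},{"jaw": 10,"xyz": [-0.0005,-0.0008,0.0017]}]'
python3 -m crank '[{"jaw": 10},{"jaw": 10}]'
python3 - <<'E'
from h import *
s=shot("scene","s7");hsv=cv2.cvtColor(s["color"],cv2.COLOR_RGB2HSV)
b=((hsv[...,1]>80)&(hsv[...,2]>70)&(hsv[...,0]<22)).astype(np.uint8)
n,l,st,ce=cv2.connectedComponentsWithStats(b)
print([ (ce[i].round(1),st[i,4]) for i in range(1,n) if 280<ce[i][0]<345 and 270<ce[i][1]<315 and st[i,4]>5])
from plant import bot
print(np.mean([bot.get_obs()["contact_force"] for _ in range(3)],0))
E
python3 go.py 592 -39.8 291.2 0.11
```

```text
time: 27.6
tool_pos: [592.2, -40.0, 291.3]
tcp_rot: [3.141, -0.0, 0.11]
contact_force: [0.6, -0.4, 0.7]
grip_width: 25.8
finger_force: 30.0
time: 27.85
tool_pos: [592.1, -40.0, 291.2]
tcp_rot: [3.142, -0.0, 0.11]
contact_force: [0.7, -0.3, -0.2]
grip_width: 25.9
finger_force: 30.0
[(array([305.4, 286.3]), np.int32(91)), (array([322.5, 293.2]), np.int32(52))]
[ 0.63070823 -0.63168988  0.48451289]
t 27.9 pos [592.1 -40.  291.2] rot [ 3.141 -0.     0.11 ] F [ 0.6 -0.6  0.5] w 25.9 need [-0.1 -0.2  0. ] turn -0.0
```

The tip is on the cross and pressed about 6 mm, the crusts are still in the tray, and the scraper is down. Handing in.

```bash
python3 -c "
from plant import bot
print(bot.close_job())"
```

```text
the job is handed in; nothing more can be done
None
```

I handed the job in at about 28 s, but it returned no verdict: by my measurements all three crusts are in the tray, the scraper was put back down on the worktop (not re-checked by camera), and the probe is held upright on the cross, display to the keys, with the spring tip about 6 mm in.

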